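Vent the glaze tank and take off its filler cap

ROBOT

A 6-joint arm with a two-finger parallel gripper is mounted at the origin on the work surface. World frame = base frame: x ahead of the robot, y to its left, z up, the work surface at z = 0. Lengths are in m, angles in rad, forces in N, time in s.
With the tool pointing down it reaches from about 0.275 to 0.825 m from the base axis. Payload 5.2 kg.
Tool frame: the origin (TCP) lies between the finger pads; the fingertips stand 22 mm ahead of it and the grasp point (between the pads) lies 3 mm ahead of it; z points along the fingers, y is the line along which they close (so a half turn about z gives the same grasp; the last joint's range is limited). The gripper opens to 93 mm and grips with 3 to 60 N. Pads are 15 mm wide; open, the fingers measure 128 mm over their backs; the gripper's body (75 mm by 188 mm) begins 65 mm behind the grasp point.
Start: joints at [-1.384, 0.259, 1.535, -0, 1.348, -0.203], TCP at [0.209, -0.509, 0.241] pointing down, gripper open.
Joint ranges: [-3.14, 3.14], [-0.91, 2.08], [0.19, 2.58], [-1.22, 4.36], [0.22, 2.71], [-3.12, 3.12]. Speed limits (rad/s): [2.57, 2.57, 3.14, 3.14, 3.14, 3.14].

INTERFACE

Orientations are given as a unit quaternion [x, y, z, w].
In Python, from cell import * gives the robot as it stands.
- The arm moves only by the shell command python3 -m crank 'ROWS' [FORCE]. ROWS is a JSON object whose key "offsets" holds a list of rows, 1 to 10 of them, each of 7 numbers: dx, dy, dz in shares of the most that a row can go, 1 being 50 mm, then a rotation vector rx, ry, rz in parts of the range, where 1.0 means pi rad, then the opening from 0.0 (shut) to 1.0 (fully open); each row shifts and turns the commanded pose from where the row before left it, along the tool's axes as they then stand; what a row does not reach is not made up. A row lasts 1/10 s, in which the tool goes at most 0.05 m and 0.15 rad, less where a joint would pass 70% of its speed; a pose out of reach is approached as far as the arm can. The fingers move at their own pace and stop on an object; FORCE is the grip in N (left out, the last holds). Time passes only in rows, so rows that do not move let the fingers close. It prints the time, the measured TCP pose, the force, the opening and the grip force at its end. Shift and turn numbers lie between -1 and 1, and a call with a number outside is refused. Input that does not fit is refused with a message, and nothing moves.
- sense(): the state, without advancing time (a new reading comes with each control period).
- camera(name): name is "scene" or "top" or "wrist"; returns the picture (400x640x3 uint8, red, green, blue); there is no depth.
- get_calibration(name): a dict with "K" (3x3 intrinsics, pixels), "position" and "attitude" of the camera in the world. Camera axes: x right, y up, looking along -z (the intrinsics and any distortion apply to the point x, -y, -z); pixel columns grow to the right and rows downward; lengths in m; the calibration is good to about 2 mm. A picture is of the moment at which its call begins: read the wrist's pose just before it. get_calibration takes no time and is no camera call; for the wrist camera it gives the pose at the moment of the call.
- hand_in(): hands the job in; it is judged then, once.
The state is a dict: "time": time; "q": joint angles; "qvel": joint speeds; "joint_torque": joint torques, N m; "eef_pos": TCP position; "ee_rot": TCP orientation; "ft_force": force on the tool from outside, world axes, zero at the start; "ft_torque": the same for the moment, N m; "grip_width": opening from 0.0 (shut) to 1.0 (fully open); "gripper_force": force on a finger pad.
Only numpy, scipy, OpenCV 4.12 (cv2) and the standard library are available. Lean on these libraries where they do the work, as an engineer would, in place of code of your own. Each camera call takes 0.05 s, during which the arm holds its last target. There are 200 camera calls.

TASK

The left-hand of the two bakery spray tanks (left as the robot sees it) is to be refilled: first vent it by pushing its sprung relief plunger fully in, then unscrew its winged filler cap and lift it off; one of the two tanks has a left-hand thread and nothing shows which, so find the way it loosens by gently trying both, without forcing it. Finish with the cap still held in the gripper, at rest in the air, at least 6 cm higher than it sat. Leave the other tank, which stays under pressure, and everything else on the bench alone.

Things in the scene. Friction and masses are not known exactly. Their poses are not given: they have to be found in the camera images.
- tank_a: Stainless pressure tank bolted to the bench, one of two that look alike; which stands left (greater y) varies. 160 mm across, lid top 135 mm up. Origin: centre of underside, z up; yaw within 0.5 rad of 0. In its frame (mm): filler neck at (-30, 0), relief plunger at (45, 0), dial gauge at (26, 47), 24 high above the lid, air nipple at (24, -46), 32 high.
- tank_b: Stainless pressure tank bolted to the bench, one of two that look alike; which stands left (greater y) varies. 160 mm across, lid top 135 mm up. Origin: centre of underside, z up; yaw within 0.5 rad of 0. In its frame (mm): filler neck at (-30, 0), relief plunger at (45, 0), dial gauge at (26, 47), 24 high above the lid, air nipple at (24, -46), 32 high.
- cap_a: Loose winged filler cap of tank_a, black, 0.11 kg, 60 mm across. Origin: centre of its lower rim, z up; 141 mm up when screwed on, its x then along the tank's x. Skirt and roof 30 mm high; on top a straight wing bar along its x, 54 long, 12 thick, 30 to 48 mm above the origin, to be gripped across its thickness (its y).
- neck_a (a point): Centre of the top of tank_a's filler neck, 165 mm up, on the cap's axis; the skirt reaches 24 mm down over it. Coarse thread, right- or left-handed (the two tanks differ, unmarked). Wrong way: stops dead within 10 degrees (0.5 N m is plenty). Right way: turns easily without rising, free from about 65 degrees (1.15 rad); lifts straight off anywhere from 75 to 120 degrees (1.3 to 2.1 rad).
- plunger_a (a joint): Sprung relief plunger of tank_a: travel in m, 0 = out at rest, grows as it is pushed straight down, 0.012 = fully in against its stop. Needs about 3 N to start and 8 N at the end; springs back when let go.
- plunger_a_head (a point): Centre of the top of the steel plunger head of tank_a (24 mm across), 173 mm above the bench when out, 161 mm when fully in; moves with the plunger.
- cap_b: Loose winged filler cap of tank_b, black, 0.11 kg, 60 mm across. Origin: centre of its lower rim, z up; 141 mm up when screwed on, its x then along the tank's x. Skirt and roof 30 mm high; on top a straight wing bar along its x, 54 long, 12 thick, 30 to 48 mm above the origin, to be gripped across its thickness (its y).
- neck_b (a point): Centre of the top of tank_b's filler neck, 165 mm up, on the cap's axis; the skirt reaches 24 mm down over it. Coarse thread, right- or left-handed (the two tanks differ, unmarked). Wrong way: stops dead within 10 degrees (0.5 N m is plenty). Right way: turns easily without rising, free from about 65 degrees (1.15 rad); lifts straight off anywhere from 75 to 120 degrees (1.3 to 2.1 rad).
- plunger_b (a joint): Sprung relief plunger of tank_b: travel in m, 0 = out at rest, grows as it is pushed straight down, 0.012 = fully in against its stop. Needs about 3 N to start and 8 N at the end; springs back when let go.
- plunger_b_head (a point): Centre of the top of the steel plunger head of tank_b (24 mm across), 173 mm above the bench when out, 161 mm when fully in; moves with the plunger.
- brush: Pastry brush, 210 mm, lying between the tanks. Bystander. Origin at the centre of its underside.
- cup: Copper measuring cup 82 mm across, 50 mm high, with a wooden handle along its +y. Bystander. Origin at the centre of its underside.
- butter_bowl: White bowl with butter, 156 mm across, 52 mm high. Bystander. Origin at the centre of its underside.
- egg_tray: Cardboard tray of brown eggs, 155 x 105 mm, 66 mm high. Bystander. Origin at the centre of its underside.
- rolling_pin: Wooden rolling pin, 410 mm long along its y, 50 mm thick. Bystander. Origin at the centre of its underside.
- spoon: Wooden spoon, 260 mm along its x. Bystander. Origin at the centre of its underside.
- jar: Glass jar with steel lid, 72 mm across, 110 mm high. Bystander. Origin at the centre of its underside.

How it is judged:
By the outcome, as a careful person would: the job done as asked, in the order asked, and still so for the second after the job is handed in, while the arm keeps its last pose, push and grip.
It also fails if it takes over 59 s, if anything falls off the work surface, if the arm or the gripper's body presses on something with over 40 N, if the wrist force passes 120 N, or if a joint passes its speed limit or range.

## Working session

There is one attempt and no reset: what is moved stays moved. The work goes in short steps, Python scripts to look and compute and a shell command to move; the robot and the scene stay as the last step left them, time stands still between calls to the robot, and variables do not carry over. Pictures are saved under pics/ and viewed, at most 10 in all, crops included, and the job is handed in when it is done.

```bash
mkdir -p pics; python3 - <<'E'
from cell import *
import cv2
for n in ("top","scene"):
    cv2.imwrite(f"pics/{n}0.png",camera(n)[:,:,::-1]); c=get_calibration(n); print(n,c)
s=sense(); print(s)
E
```

```text
top {'K': array([[418.06918387,   0.        , 321.07872969],
       [  0.        , 418.06918387, 192.93078786],
       [  0.        ,   0.        ,   1.        ]]), 'position': array([0.44400889, 0.01151088, 1.30441612]), 'attitude': array([-0.03318289,  0.02646186,  0.71165453, -0.70124638])}
scene {'K': array([[517.43705883,   0.        , 311.92088879],
       [  0.        , 517.43705883, 203.19938671],
       [  0.        ,   0.        ,   1.        ]]), 'position': array([1.72215132, 0.23955852, 1.11372213]), 'attitude': array([0.2714021 , 0.3344431 , 0.6882233 , 0.58381282])}
{'time': 0.1, 'q': array([-1.38376642e+00,  2.59312514e-01,  1.53598602e+00,  3.63462041e-06,
        1.34799280e+00, -2.02788118e-01]), 'qvel': array([-0.00073595, -0.00018811, -0.00256578, -0.00195889,  0.00031829,
       -0.00272036]), 'joint_torque': array([ 1.87549645e-03, -4.38213909e+01, -2.84642154e+01,  7.20564905e-02,
        3.62589466e-02, -4.89179683e-05]), 'eef_pos': array([ 0.20895251, -0.50826402,  0.23987303]), 'ee_rot': array([ 9.81065020e-01,  1.93676804e-01,  8.46394690e-06, -8.49297362e-04]), 'ft_force': array([-0.03335418, -0.18083086,  0.08105435]), 'ft_torque': array([ 0.03776041,  0.01831271, -0.01622285]), 'gripper_force': 0.0, 'grip_width': 0.9988881612564303}
```

View pics/top0.png

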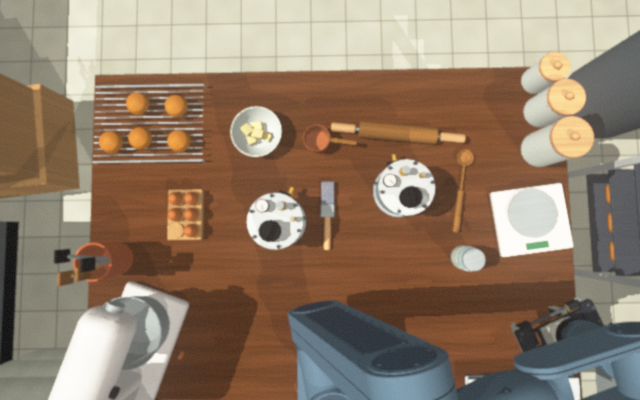

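View pics/scene0.png

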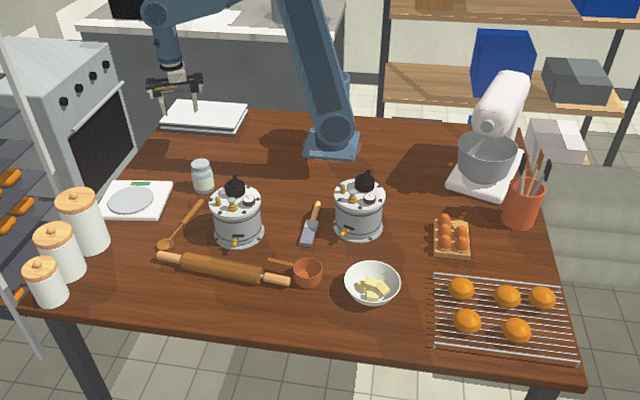

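The top view looks along the robot's heading: the left tank is at (276,221), its black cap near (270,231). In the scene view it is the right-hand tank at (358,207), its cap near (364,183). I'll enlarge both.

```bash
cat > h.py <<'E'
import numpy as np, cv2
from cell import *
from scipy.spatial.transform import Rotation as R
def ray(c,u,v):
    K=c["K"]; d=np.array([(u-K[0,2])/K[0,0],-(v-K[1,2])/K[1,1],-1.])
    return np.array(c["position"]),R.from_quat(c["attitude"]).apply(d/np.linalg.norm(d))
def tri(obs):
    A=np.zeros((3,3));b=np.zeros(3)
    for c,u,v in obs:
        p,d=ray(c,u,v);M=np.eye(3)-np.outer(d,d);A+=M;b+=M@p
    x=np.linalg.solve(A,b)
    return x,[np.linalg.norm((np.eye(3)-np.outer(d,d))@(x-p)) for p,d in (ray(*o) for o in obs)]
def proj(c,X):
    p=R.from_quat(c["attitude"]).inv().apply(np.atleast_2d(X)-c["position"]);K=c["K"]
    return np.c_[K[0,0]*p[:,0]/-p[:,2]+K[0,2],K[1,1]*p[:,1]/p[:,2]+K[1,2]]
def atz(c,u,v,z):
    p,d=ray(c,u,v);return p+d*(z-p[2])/d[2]
E
python3 - <<'E'
from h import *
a=cv2.imread("pics/top0.png")[180:255,238:318]; b=cv2.imread("pics/scene0.png")[165:245,325:395]
f=lambda i,s:cv2.resize(i,None,fx=s,fy=s,interpolation=cv2.INTER_CUBIC)
a=f(a,5);b=f(b,5);o=np.zeros((400,750,3),np.uint8);o[:375,:400]=a;o[:,400:]=b
cv2.imwrite("pics/crop.png",o)
c=get_calibration("top")
print(atz(c,276,221,.135),atz(c,269.5,231,.18),get_calibration("wrist"))
E
```

```text
[0.46619542 0.14901809 0.135     ] [0.43882994 0.16131733 0.18      ] {'K': array([[348.24270499,   0.        , 324.15243054],
       [  0.        , 348.24270499, 200.20998715],
       [  0.        ,   0.        ,   1.        ]]), 'position': array([ 0.28458958, -0.47817609,  0.38373244]), 'attitude': array([-0.12092232,  0.08178807, -0.55032784,  0.82208745])}
```

View pics/crop.png

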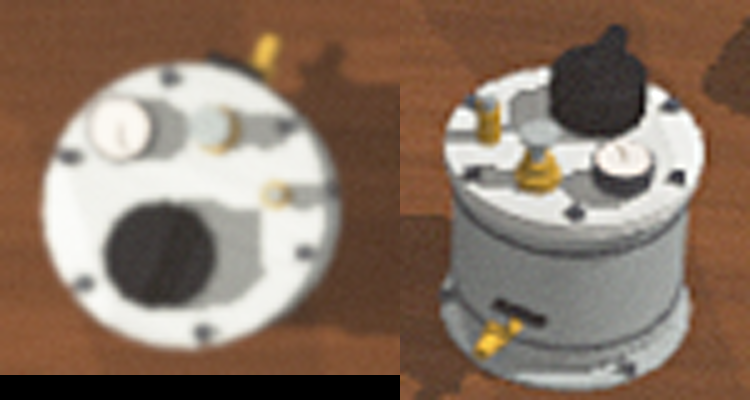

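Crop (x5): in the top view the plunger is at about (280.4,205.4), the cap centre at (270,231) and the gauge at (262,205). In the scene view the plunger head is at about (353,191). Tank yaw comes out near -0.37. Next I'll bring the wrist camera over the tank for accuracy, first raising the tool and crossing over, then turning.

The manual's scale: shifts go in shares of 50 mm and turns go in shares of pi rad. Converting my numbers, -0.05 m is -1, -0.036 m is -0.72.

```bash
python3 -m crank '{"offsets": [[0,0,-1,0,0,0,1],[0,0,-1,0,0,0,1],[0,0,-1,0,0,0,1],[0.68,-0.72,0,0,0,0,1],[0.68,-0.72,0,0,0,0,1],[0.68,-0.72,0,0,0,0,1],[0.68,-0.72,0,0,0,0,1],[0.68,-0.72,0,0,0,0,1],[0.68,-0.72,0,0,0,0,1],[0.68,-0.72,0,0,0,0,1]]}' && python3 -m crank '{"offsets": [[0.68,-0.72,0,0,0,0,1],[0.68,-0.72,0,0,0,0,1],[0.68,-0.72,0,0,0,0,1],[0.68,-0.72,0,0,0,0,1],[0.68,-0.72,0,0,0,0,1],[0.68,-0.72,0,0,0,0,1],[0.68,-0.72,0,0,0,0,1],[0,0,0,0,0,-0.0477,1],[0,0,0,0,0,-0.0477,1],[0,0,0,0,0,-0.0477,1]]}' && python3 -m crank '{"offsets": [[0,0,0,0,0,-0.0477,1],[0,0,0,0,0,-0.0477,1],[0,0,0,0,0,-0.0477,1],[0,0,0,0,0,-0.0477,1],[0,0,0,0,0,-0.0477,1],[0,0,0,0,0,-0.0477,1],[0,0,0,0,0,-0.0477,1],[0,0,0,0,0,-0.0477,1],[0,0,0,0,0,-0.0477,1],[0,0,0,0,0,-0.0477,1]]}' && python3 -m crank '{"offsets": [[0,0,0,0,0,-0.0477,1],[0,0,0,0,0,-0.0477,1],[0,0,0,0,0,-0.0477,1],[0,0,0,0,0,0,1],[0,0,0,0,0,0,1]]}'
python3 - <<'E'
from h import *
c=get_calibration("wrist");im=camera("wrist");cv2.imwrite("pics/w1.png",im[:,:,::-1])
import json;np.savez("w1.npz",**c)
s=sense();print(s["q"].round(3),R.from_quat(s["ee_rot"]).as_matrix().round(3),c["position"],R.from_quat(c["attitude"]).apply([0,0,-1]),s["time"])
E
```

```text
time: 1.1
eef_pos: [0.3334, -0.1832, 0.3904]
ee_rot: [0.981, 0.193, 0.0, -0.0]
ft_force: [1.1, -0.4, 0.2]
grip_width: 0.997
gripper_force: 0.0
time: 2.1
eef_pos: [0.4576, 0.1391, 0.39]
ee_rot: [0.911, 0.411, -0.001, -0.0]
ft_force: [-1.0, 0.3, 0.8]
grip_width: 1.001
gripper_force: 0.0
time: 3.1
eef_pos: [0.4576, 0.1383, 0.3902]
ee_rot: [0.387, 0.922, -0.0, -0.0]
ft_force: [0.1, -1.1, 0.9]
grip_width: 1.001
gripper_force: 0.0
time: 3.6
eef_pos: [0.4577, 0.1383, 0.3904]
ee_rot: [0.177, 0.984, -0.0, -0.0]
ft_force: [0.6, 0.6, 0.3]
grip_width: 0.999
gripper_force: 0.0
[ 0.06   0.067  1.409 -0.     1.666 -1.156] [[-0.937  0.348 -0.   ]
 [ 0.348  0.937 -0.   ]
 [ 0.    -0.    -1.   ]] [0.38305324 0.1661245  0.53422345] [ 0.27057134 -0.10067988 -0.95742087] 3.65
```

View pics/w1.png

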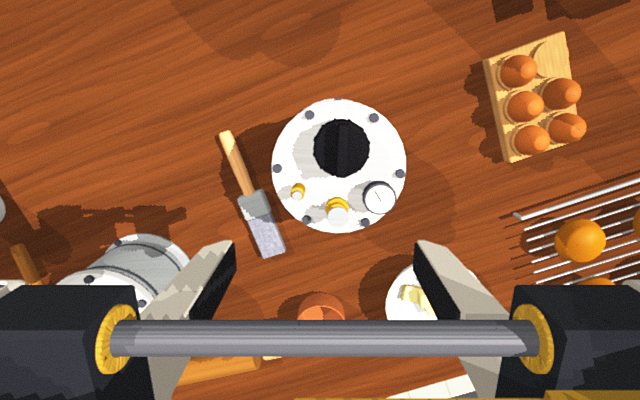

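The wrist view shows the target tank at (340,165), cap at (341,148), plunger head about (337,207), gauge (379,197), nipple (298,191). I'll take a second, closer wrist view and enlarge both.

In the tool's units: 0.04 m is 0.8, 0.02 m is 0.4.

```bash
python3 -m crank '{"offsets": [[0.8,0.4,0.4,0,0,0,1],[0.8,0.4,0.4,0,0,0,1],[0,0,0,0,0,0,1],[0,0,0,0,0,0,1]]}'
python3 - <<'E'
from h import *
c=get_calibration("wrist");im=camera("wrist")[:,:,::-1];cv2.imwrite("pics/w2.png",im);np.savez("w2.npz",**c)
c1=np.load("w1.npz");P=[.45,.15,.15]
o=np.zeros((600,800,3),np.uint8)
for k,(cc,i) in enumerate(((c1,cv2.imread("pics/w1.png")),(c,im))):
    u,v=proj(cc,P)[0].astype(int);u0,v0=u-50,v-75
    p=i[max(v0,0):v0+150,u0:u0+100];print(k,u0,max(v0,0));p=cv2.resize(p,None,fx=4,fy=4,interpolation=cv2.INTER_CUBIC);o[:p.shape[0],k*400:k*400+p.shape[1]]=p
cv2.imwrite("pics/crop2.png",o)
E
```

```text
time: 4.05
eef_pos: [0.3959, 0.2039, 0.3506]
ee_rot: [0.175, 0.985, -0.0, 0.0]
ft_force: [-0.0, -0.5, 0.1]
grip_width: 1.002
gripper_force: 0.0
0 281 84
1 244 165
```

View pics/crop2.png

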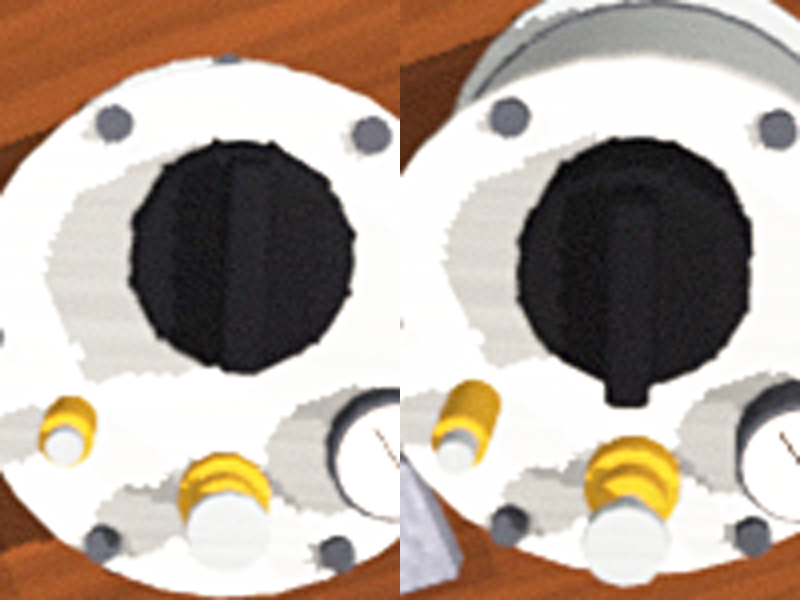

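Plunger head centres: view 1 crop (227,532), view 2 (227,541). Nipple tops (64,445)/(59,449). Cap roof about (242,257)/(235,262). The wing bar runs vertically in the picture, so tool yaw already roughly matches.

```bash
python3 - <<'E'
from h import *
from scipy.optimize import least_squares
a=dict(np.load("w1.npz"));b=dict(np.load("w2.npz"));t=get_calibration("top");sc=get_calibration("scene")
A=lambda x,y:(a,281+x/4-.375,84+y/4-.375); B=lambda x,y:(b,244+x/4-.375,165+y/4-.375)
T=lambda x,y:(t,238+x/5-.4,180+y/5-.4); S=lambda x,y:(sc,325+x/5-.4,165+y/5-.4)
F=dict(plunger=[A(227,532),B(227,541),T(210,127),S(139,128)],cap=[A(242,257),B(235,260),T(160,254)],nip=[A(64,445),B(59,449)])
for k,o in F.items():
    x,e=tri(o);print(k,x.round(4),np.round(e,4)); x,e=tri(o[:2]);print("   wrist only",x.round(4),np.round(e,4))
loc=dict(plunger=(.045,0,.173),cap=(-.03,0,.169),nip=(.024,-.046,.167))
def mod(p,L):
    c,s=np.cos(p[2]),np.sin(p[2]);return np.array([p[0]+c*L[0]-s*L[1],p[1]+s*L[0]+c*L[1],L[2]])
def res(p,n=2): return np.concatenate([(proj(o[0],mod(p,loc[k]))[0]-o[1:]) for k,q in F.items() for o in q[:n]])
for n in (2,4):
    r=least_squares(res,[.464,.149,-.37],args=(n,));print(n,r.x,r.fun.round(1))
    print([mod(r.x,loc[k]).round(4) for k in loc])
m=lambda L:proj(b,mod(r.x,L))[0]
for L in ((-.057,-.006,.189),(-.057,.006,.189),(-.003,-.006,.189),(-.003,.006,.189)): print(((m(L)-[244,165])*4).round(),((proj(a,mod(r.x,L))[0]-[281,84])*4).round())
E
```

```text
plunger [0.5068 0.1352 0.176 ] [0.0002 0.0024 0.002  0.0018]
   wrist only [0.5098 0.1349 0.1676] [0.0002 0.0002]
cap [0.4403 0.1641 0.1551] [0.0006 0.0008 0.0003]
   wrist only [0.4406 0.1638 0.1536] [0.0006 0.0006]
nip [0.4726 0.1002 0.1594] [0.0003 0.0003]
   wrist only [0.4726 0.1002 0.1594] [0.0003 0.0003]
2 [ 0.46520651  0.15366474 -0.39164241] [ 0.8 -1.2 -0.1 -0.   0.3 -1.4 -0.3  2.8  0.3 -0.8 -1.   0.8]
[array([0.5068, 0.1365, 0.173 ]), array([0.4375, 0.1651, 0.169 ]), array([0.4698, 0.102 , 0.167 ])]
4 [ 0.46533404  0.15351305 -0.39389902] [ 0.6 -1.1 -0.3  0.1 -0.6  0.7  0.6  1.3  0.3 -1.2 -0.3  2.9 -0.9  1.
  0.2 -0.8 -1.1  0.8]
[array([0.5069, 0.1362, 0.173 ]), array([0.4376, 0.165 , 0.169 ]), array([0.4698, 0.1018, 0.167 ])]
[204. 193.] [227. 150.]
[256. 196.] [276. 152.]
[200. 404.] [216. 367.]
[249. 406.] [263. 369.]
```

Estimate: tank yaw -0.392, plunger (0.507,0.136), cap axis (0.438,0.165). I'll close the fingers and go above the plunger.

In the tool's units: 0.045 m is 0.9, -0.043 m is -0.86, 0.039 rad is 0.0124.

```bash
python3 -m crank '{"offsets": [[0,0,0,0,0,0.0124,0],[-0.86,-0.14,0,0,0,0,0],[-0.86,-0.14,0,0,0,0,0],[-0.852,-0.128,0,0,0,0,0],[0,0,0.9,0,0,0,0],[0,0,0.9,0,0,0,0],[0,0,0.9,0,0,0,0],[0,0,0,0,0,0,0],[0,0,0,0,0,0,0]]}' 10; python3 - <<'E'
from h import *
s=sense();print(s["eef_pos"],s["ft_force"],2*np.arctan2(s["ee_rot"][1],s["ee_rot"][0]),s["grip_width"])
cv2.imwrite("pics/w3.png",camera("wrist")[:,:,::-1][100:400,120:520])
E
```

```text
time: 5.0
eef_pos: [0.5087, 0.1347, 0.2165]
ee_rot: [0.195, 0.981, -0.0, -0.0]
ft_force: [-0.6, 0.7, 1.3]
grip_width: 0.277
gripper_force: 0.0
[0.50868212 0.13467286 0.21648879] [-0.64513907  0.74361124  1.26519866] 2.748858256962416 0.27653506454362936
```

View pics/w3.png

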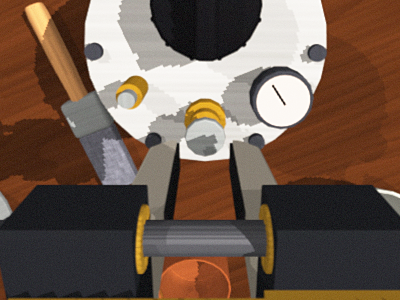

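The view shows the half-closed fingers straddling the plunger head (at 206,137 in the crop), laterally centred. I'll finish closing, nudge 2 mm, and press in steps.

In the tool's units: 0.008 m is 0.16, 0.002 m is 0.04.

```bash
python3 -m crank '{"offsets": [[0.04,0.02,0,0,0,0,0],[0,0,0,0,0,0,0],[0,0,0,0,0,0,0],[0,0,0,0,0,0,0],[0,0,0.16,0,0,0,0],[0,0,0.16,0,0,0,0],[0,0,0.16,0,0,0,0],[0,0,0,0,0,0,0]]}' 10; python3 -m crank '{"offsets": [[0,0,0.06,0,0,0,0],[0,0,0.06,0,0,0,0],[0,0,0,0,0,0,0]]}';
```

```text
time: 5.85
eef_pos: [0.5059, 0.1373, 0.1906]
ee_rot: [0.194, 0.981, -0.0, -0.001]
ft_force: [-0.7, -0.4, 4.6]
grip_width: 0.011
gripper_force: 2.2
time: 6.15
eef_pos: [0.5059, 0.1373, 0.1859]
ee_rot: [0.194, 0.981, -0.0, -0.0]
ft_force: [-1.8, -0.2, 6.7]
grip_width: 0.003
gripper_force: 3.3
```

In the tool's units: 0.002 m is 0.04.

```bash
python3 -m crank '{"offsets": [[0,0,0.04,0,0,0,0],[0,0,0.04,0,0,0,0],[0,0,0,0,0,0,0]]}';python3 -m crank '{"offsets": [[0,0,0.03,0,0,0,0],[0,0,0,0,0,0,0],[0,0,0,0,0,0,0]]}'
```

```text
time: 6.45
eef_pos: [0.506, 0.1373, 0.1832]
ee_rot: [0.194, 0.981, 0.0, 0.0]
ft_force: [-4.2, -1.0, 13.2]
grip_width: 0.008
gripper_force: 6.4
time: 6.75
eef_pos: [0.506, 0.1373, 0.1831]
ee_rot: [0.194, 0.981, 0.0, 0.001]
ft_force: [-7.6, -0.4, 22.9]
grip_width: 0.008
gripper_force: 10.8
```

The plunger is hard against its stop: the force climbed from 13 to 23 N with no further travel. I'll hold briefly, release, and go above the cap.

In the tool's units: 0.037 m is 0.74, -0.035 m is -0.7.

```bash
python3 -m crank '{"offsets": [[0,0,0,0,0,0,0],[0,0,0,0,0,0,0],[0,0,-0.2,0,0,0,0],[0,0,-0.7,0,0,0,0],[0,0,-0.7,0,0,0,0.5],[0.74,0,0,0,0,0,0.5],[0.74,0,0,0,0,0,0.5],[0,0,0,0,0,0,0.5],[0,0,0,0,0,0,0.5]]}'; python3 - <<'E'
from h import *
s=sense();print(s["eef_pos"],s["ft_force"],s["ft_torque"],2*np.arctan2(s["ee_rot"][1],s["ee_rot"][0]),s["grip_width"],s["q"][5])
cv2.imwrite("pics/w4.png",camera("wrist")[:,:,::-1][:,120:520])
E
```

```text
time: 7.65
eef_pos: [0.4375, 0.1657, 0.2604]
ee_rot: [0.194, 0.981, -0.0, 0.0]
ft_force: [0.0, 0.3, 0.3]
grip_width: 0.387
gripper_force: 0.0
[0.43745758 0.16568184 0.26035975] [0.00374287 0.3412615  0.28660783] [ 0.04327596 -0.14740026 -0.00738549] 2.7519435767400817 0.3871720291812315 -1.0579869604883079
```

View pics/w4.png

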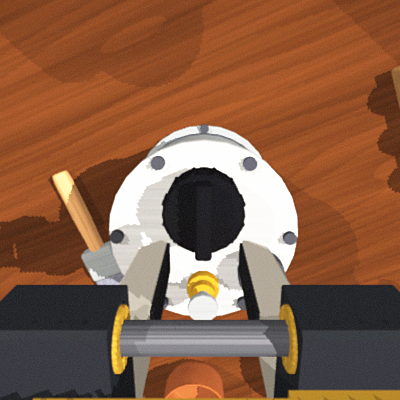

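The wing bar (203,185→260) points straight up the picture, centred between the fingers. I'll go down and grip.

In the tool's units: 0.03 m is 0.6, 0.025 m is 0.5.

```bash
python3 -m crank '{"offsets": [[0,0,0.6,0,0,0,0.5],[0,0,0.5,0,0,0,0.5],[0,0,0.18,0,0,0,0.5],[0,0,0,0,0,0,0.5]]}' && python3 -m crank '{"offsets": [[0,0,0,0,0,0,0],[0,0,0,0,0,0,0],[0,0,0,0,0,0,0],[0,0,0,0,0,0,0],[0,0,0,0,0,0,0],[0,0,0,0,0,0,0]]}' 25; python3 -c "
from cell import *;s=sense();print(s['ft_force'],s['ft_torque'])"
```

```text
time: 8.1
eef_pos: [0.4381, 0.165, 0.1952]
ee_rot: [0.195, 0.981, -0.0, -0.001]
ft_force: [-0.3, 0.1, 0.4]
grip_width: 0.503
gripper_force: 0.0
time: 8.7
eef_pos: [0.4378, 0.1655, 0.1965]
ee_rot: [0.194, 0.981, 0.0, 0.0]
ft_force: [-0.0, 0.0, 2.5]
grip_width: 0.125
gripper_force: 25.0
[-0.00672625  0.0470202   2.54395768] [-0.01743622 -0.07147393  0.03069769]
```

Gripped at 11.6 mm. Gently trying counter-clockwise (tool -z turn) first.

In the tool's units: -0.03 rad is -0.0095.

```bash
cat > t.py <<'E'
from h import *
s=sense();print("yaw",2*np.arctan2(s["ee_rot"][1],s["ee_rot"][0])-2.752,"F",s["ft_force"].round(2),"T",s["ft_torque"].round(3),"q6",s["q"][5].round(3))
E
for i in 1 2 3; do python3 -m crank '{"offsets": [[0,0,0,0,0,-0.0095,0],[0,0,0,0,0,0,0]]}' >/dev/null; python3 t.py; done
```

```text
yaw 0.030292084789015572 F [-1.32 -0.69  3.21] T [-0.002 -0.081  0.003] q6 -1.089
yaw 0.06017742088111655 F [-0.74  0.15  4.77] T [-0.008 -0.044 -0.008] q6 -1.119
yaw 0.0903273878798414 F [-0.07  0.29  5.38] T [ 0.002 -0.087  0.056] q6 -1.149
```

In the tool's units: -0.03 rad is -0.0095.

```bash
for i in 1 2 3 4; do python3 -m crank '{"offsets": [[0,0,0,0,0,-0.0095,0],[0,0,0,0,0,0,0]]}' >/dev/null; python3 t.py; done
```

```text
yaw 0.12037032510689549 F [-1.02  0.01  4.96] T [ 0.045 -0.008  0.003] q6 -1.179
yaw 0.15032970134526957 F [0.28 0.48 5.25] T [ 0.027 -0.037  0.058] q6 -1.209
yaw 0.1803932857111903 F [-0.64  0.53  4.82] T [-0.023 -0.062  0.032] q6 -1.239
yaw 0.21038511967627782 F [-0.38 -1.35  5.68] T [ 0.029 -0.153  0.045] q6 -1.269
```

It has turned 12° with no resisting moment, past the 10° at which the wrong way stops dead. So counter-clockwise loosens it. Carrying on, checking the moment on the way.

In the tool's units: -0.07 rad is -0.0223.

```bash
python3 -m crank '{"offsets": [[0,0,0,0,0,-0.0223,0],[0,0,0,0,0,-0.0223,0],[0,0,0,0,0,-0.0223,0],[0,0,0,0,0,0,0]]}'>/dev/null; python3 t.py; python3 -m crank '{"offsets": [[0,0,0,0,0,-0.0318,0],[0,0,0,0,0,-0.0318,0],[0,0,0,0,0,-0.0318,0],[0,0,0,0,0,-0.0318,0],[0,0,0,0,0,0,0]]}' ; python3 t.py
```

```text
yaw 0.4210229123811966 F [1.25 0.4  5.63] T [ 0.084 -0.094  0.088] q6 -1.48
time: 11.0
eef_pos: [0.4381, 0.1655, 0.1965]
ee_rot: [-0.214, 0.977, -0.0, 0.0]
ft_force: [-0.8, -0.4, 5.1]
grip_width: 0.125
gripper_force: 25.0
yaw 0.8217047142182317 F [-0.82 -0.44  5.08] T [ 0.105 -0.077  0.037] q6 -1.881
```

In the tool's units: -0.12 rad is -0.0382.

```bash
python3 -m crank '{"offsets": [[0,0,0,0,0,-0.0382,0],[0,0,0,0,0,-0.0382,0],[0,0,0,0,0,-0.0382,0],[0,0,0,0,0,-0.0382,0],[0,0,0,0,0,-0.0382,0],[0,0,0,0,0,-0.0382,0],[0,0,0,0,0,-0.0382,0],[0,0,0,0,0,0,0],[0,0,0,0,0,0,0]]}' ; python3 t.py; python3 -m crank '{"offsets": [[0,0,-0.08,0,0,0,0],[0,0,-0.08,0,0,0,0],[0,0,0,0,0,0,0]]}'
```

```text
time: 11.9
eef_pos: [0.4381, 0.1655, 0.1965]
ee_rot: [-0.593, 0.805, -0.0, 0.0]
ft_force: [-0.5, -0.5, 5.7]
grip_width: 0.129
gripper_force: 25.0
yaw 1.659078863928678 F [-0.5  -0.54  5.69] T [ 0.12  -0.03   0.021] q6 -2.718
time: 12.2
eef_pos: [0.4378, 0.1655, 0.2044]
ee_rot: [-0.593, 0.805, -0.0, 0.0]
ft_force: [0.2, -0.3, -1.8]
grip_width: 0.13
gripper_force: 25.0
```

It lifts freely, with only the cap's weight on the wrist. Lifting about 11 cm in all.

In the tool's units: -0.02 m is -0.4, -0.015 m is -0.3.

```bash
python3 -m crank '{"offsets": [[0,0,-0.24,0,0,0,0],[0,0,-0.3,0,0,0,0],[0,0,-0.4,0,0,0,0],[0,0,-0.4,0,0,0,0],[0,0,-0.4,0,0,0,0],[0,0,-0.2,0,0,0,0],[0,0,-0.1,0,0,0,0],[0,0,0,0,0,0,0],[0,0,0,0,0,0,0],[0,0,0,0,0,0,0]]}' ; python3 t.py; python3 - <<'E'
from h import *
w=camera("wrist")[:,:,::-1];s=camera("scene")[:,:,::-1]
o=np.zeros((600,800,3),np.uint8);o[:300,:480]=cv2.resize(w,(480,300));o[300:600,:480]=cv2.resize(s[120:320,200:520],(480,300));cv2.imwrite("pics/end.png",o[:,:480])
E
```

```text
time: 13.2
eef_pos: [0.4373, 0.1654, 0.3052]
ee_rot: [-0.593, 0.805, 0.0, -0.001]
ft_force: [0.3, 0.5, -1.8]
grip_width: 0.126
gripper_force: 25.0
yaw 1.6587607593809075 F [ 0.3   0.55 -1.82] T [ 0.092 -0.036 -0.04 ] q6 -2.718
```

View pics/end.png

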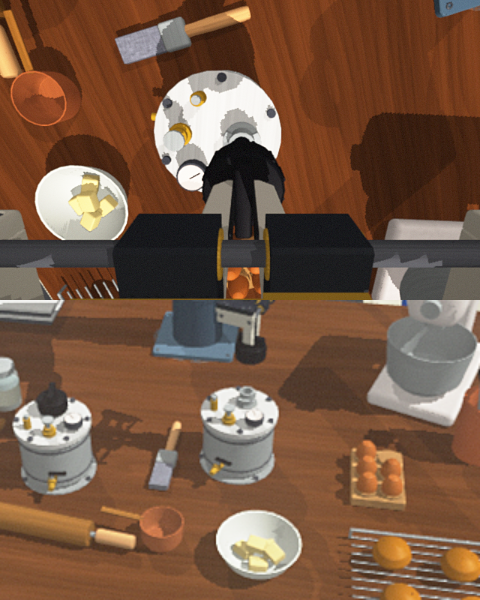

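The cap hangs in the gripper (at 243,185 in the upper picture), about 11 cm above where it sat. The filler neck below is bare (245,395 in the lower picture), and nothing else has moved. Handing in.

```bash
python3 -c "
from cell import *;print(hand_in())"
```

```text
the job is handed in; nothing more can be done
None
```

The left tank was vented with its plunger fully in, then its cap was unscrewed counter-clockwise (the first way I tried turned freely, so I didn't try clockwise) and is held at rest about 11 cm above where it sat; the job is handed in, and no verdict was shown.

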